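Gauge the depth of a blind sensor pocket

TASK

Take the depth gauge out of its black stand and lower its rod into the blind pocket in the top of the finned aluminium block until the rod bottoms out, letting the block's face slide the orange stop collar up the rod. Hold the rod down on the bottom for a good second with a gentle, steady push of about 10 N (the collar's drag included), never more than 25 N, then let go and leave the gauge standing there, rod on the bottom and collar down on the face. Leave everything else on the bench alone.

Things in the scene. Friction and masses are not known exactly. Their poses are not given: they have to be found in the camera images.
- gauge_head (a point): centre of the black square grip, 18 x 18 x 34 mm plus a 4 mm orange button on top, of the loose depth gauge (about 130 g), which starts upright in the stand; z points up, x and y are square to the flats. The foot of its 10 mm steel rod is 89 mm below. The grip is sprung on the rod: it yields from 5 N of push, 1 mm per 3 N, to a hard stop after 3 mm
- rod_foot (a point): centre of the lower end of the gauge's rod, 89 mm straight below the centre of the grip (unsprung), chamfered; z points up the gauge
- collar_face (a point): centre of the underside of the gauge's orange stop collar: 28 mm across, 8 mm thick, sliding on the rod, held by friction only (about 3 N moves it; it stays where left). It starts 22 mm above the rod's foot, its lowest place, resting on the stand's top; it can be pushed up 36 mm from there
- stand_top (a point): centre of the top face of the gauge's stand, at the mouth of its hole: a black plastic block 60 x 60 x 40 mm, fixed, with a 12.5 mm hole; this point is 40 mm above the table
- bore_mouth (a point): centre of the mouth of the blind pocket (blue ring round it) in the top face, 62 mm above the table, of the fixed finned aluminium block (60 x 90 mm with fins). The pocket is vertical, 11.2 mm in diameter with a 1.5 mm chamfer, 25 to 48 mm deep: the depth differs each time and is found by feel. Its hard flat bottom (bore_floor) is not measured
- multimeter: orange multimeter lying flat, 75 x 150 x 40 mm, loose; origin at the centre of its underside. Leave alone
- breadboard: white plug-in board, 150 x 54 x 9 mm (up to 18 mm with its parts), loose, lying between the stand and the block; origin at the centre of its underside, x along its length. Leave alone
- spool: blue spool, 54 mm across, 40 mm tall, loose; origin at the centre of its underside. Leave alone
- driver: red-handled screwdriver, 170 mm long, lying along its x axis, loose. Leave alone
- capacitor: upright blue can capacitor, 35 mm across, 45 mm tall, loose; origin at the centre of its underside. Leave alone
- jar: small jar, 56 mm across, 70 mm tall, loose; origin at the centre of its underside. Leave alone
Things that resemble listed ones, but are neither listed nor needed, are in the scene too. Of the things that look like the part that bears gauge_head, the largest one is meant. Leave any yellow look-alike of the part that bears bore_mouth alone.

How it is judged:
On the way, in this order (a step that is already met when the one before it is completed fails the run):
1. the rod's foot is inside the pocket, at least 8 mm below the block's face (z of rod_foot in the frame of bore_mouth below -0.008 m and horizontal distance between rod_foot and bore_mouth below 0.004 m), for 0.1 s.
2. the rod is pressed on the pocket's bottom with 3 to 25 N for one second, the collar on the block's face (contact force between gauge and bore_floor between 3 and 25 N and z of collar_face in the frame of bore_mouth below 0.002 m), for 1 s.
At the end, for the whole second after the job is handed in: the gauge stands released and at rest in the pocket, upright within 0.1 rad, its foot within 3 mm of the pocket's bottom and its collar's underside within 2 mm of the block's face (distance between rod_foot and floor_top below 0.003 m and z of collar_face in the frame of bore_mouth below 0.002 m and angle between gauge_head's own z axis and vertical below 0.1 rad and linear speed of gauge below 0.01 m/s and contact force between the fingers and gauge below 0.1 N); the robot touches nothing.
It fails at once if the rod is pressed on the pocket's bottom with more than 25 N (contact force between gauge and bore_floor above 25 N).
It fails at once if the gauge is pressed on the block with more than 25 N (contact force between gauge and sink above 25 N).
It fails at once if a bystander is moved more than 20 mm (distance of any of multimeter, breadboard, spool, driver, capacitor, jar from where it was at the start of the episode above 0.02 m).
It also fails if it takes over 58 s, if anything falls off the work surface, if the arm or the gripper's body presses on something with over 40 N, if the wrist force passes 120 N, or if a joint passes its speed limit or range.

ROBOT

A 6-joint arm with a two-finger parallel gripper is mounted at the origin on the work surface. World frame = base frame: x ahead of the robot, y to its left, z up, the work surface at z = 0. Lengths are in m, angles in rad, forces in N, time in s.
With the tool pointing down it reaches from about 0.25 to 0.775 m from the base axis. Payload 4 kg.
Tool frame: the origin (TCP) lies midway between the tips of the shut fingers; the grasp point (between the pads) lies behind it (arm.pinch_z is the z of the grasp point in the tool frame, in m); z points along the fingers, y is the line along which they close (so a half turn about z gives the same grasp; the last joint's range is limited). The gripper opens to 85 mm and grips with 20 to 120 N. Pads are 22 mm wide; open, the fingers measure 114 mm over their backs; the gripper's body (76 mm by 85 mm) begins 54 mm behind the grasp point. The pads swing forward as they close: fully open they stand 13 mm farther back than shut.
Start: joints at [-1.211, 0.087, 1.371, -0, 1.684, -0.103], TCP at [0.246, -0.492, 0.231] pointing down, gripper open.
Joint ranges: [-3.1, 3.1], [-0.76, 2.03], [0.27, 2.55], [-1.08, 4.22], [0.17, 2.65], [-2.57, 2.57]. Speed limits (rad/s): [2.79, 2.79, 3.14, 3.14, 3.14, 3.14].

INTERFACE

Orientations are given as a unit quaternion [x, y, z, w].
In Python, from plant import readout, imaging, arm gives the robot as it stands.
- The arm moves only by the tool step_arm, never from a script. Its argument "targets" is a list of rows, each a list of 5 numbers: the shift along the tool's x, y, z in units of 40 mm (1.0 is 40 mm), then the turn about the tool's z in units of 6 degrees (1.0 is 6 degrees), then the finger opening in mm, from 0 to 85.4. In form: [[x, y, z, spin, claw], ...]. A call has exactly 8 rows; each row shifts and turns the commanded pose from where the row before left it, along the tool's axes as they then stand; what a row does not reach is not made up. A row lasts 1/12 s, in which the tool goes at most 41.7 mm and 7.16 degrees, less where a joint would pass 70% of its speed; a pose out of reach is approached as far as the arm can. A call is refused whole if a number of a shift passes 1 or a number of a turn 1, either way. A call with a gripper value outside its range is refused whole. The fingers move at their own pace and stop on an object; the grip force is fixed at half the most. Time passes only in rows, so rows that do not move let the fingers close, or fill a call up. It gives the time, the measured TCP pose, the force, the opening and the grip force at its end, in the units of the state.
- readout.observe(): the state, without advancing time (a new reading comes with each control period).
- imaging.snapshot(name): name is "scene" or "side" or "wrist"; returns the picture (400x640x3 uint8, red, green, blue); there is no depth.
- imaging.camera_params(name): a dict with "mtx" (3x3 intrinsics, pixels), "R" (3x3) and "t" (3): a world point X has camera coordinates R X + t; the wrist camera has in their place "hand_eye" (4x4, takes a point from camera to tool coordinates, whose origin is the TCP and whose axes are the flange's). Camera axes: x right, y down, z forward; pixel columns grow to the right and rows downward; lengths in m; the calibration is good to about 2 mm. A picture is of the moment at which its call begins: read the wrist's pose just before it. camera_params takes no time and is no camera call.
- arm.close_job(): hands the job in; it is judged then, once.
The state is a dict: "time": time; "joints": joint angles; "joint_vel": joint speeds; "effort": joint torques, N m; "tool_pos": TCP position; "tool_rot": TCP orientation; "ft_force": force on the tool from outside, world axes, zero at the start; "wrist_torque": the same for the moment, N m; "opening": finger opening in m; "grasp_force": force on a finger pad.
Only numpy, scipy, OpenCV 4.12 (cv2) and the standard library are available. Lean on these libraries where they do the work, as an engineer would, in place of code of your own. Each camera call takes 0.05 s, during which the arm holds its last target. There are 200 camera calls.

## Working session

There is one attempt and no reset: what is moved stays moved. The work goes in short steps, Python scripts to look and compute and a tool call to move; the robot and the scene stay as the last step left them, time stands still between calls to the robot, and variables do not carry over. Pictures are saved under pics/ and viewed, at most 10 in all, crops included, and the job is handed in when it is done.

Besides the shell and the picture viewer there is one more tool, called after "Call:" as name([rows], argument=value, ...), one row to a line, values as JSON. step_arm: Moves the arm, as the interface text tells. Its arguments: {"type":"object","properties":{"targets":{"type":"array"}},"required":["targets"]}

```bash
mkdir -p pics
python3 - <<'E'
from plant import readout, imaging, arm
import cv2,numpy as np
s=readout.observe();print(s, arm.pinch_z)
for n in("scene","side"):
    cv2.imwrite(f"pics/{n}0.png",imaging.snapshot(n)[:,:,::-1])
    p=imaging.camera_params(n);print(n,{k:np.round(v,4).tolist() for k,v in p.items()}, (-np.array(p['R']).T@p['t']))
print(imaging.camera_params("wrist"))
E
```

```text
{'time': 0.0, 'joints': array([-1.21112991e+00,  8.79395110e-02,  1.37225566e+00, -3.11182722e-06,
        1.68361499e+00, -1.03086196e-01]), 'joint_vel': array([ 0.00068322,  0.00049925,  0.00052555,  0.00040142, -0.00015536,
        0.00086836]), 'effort': array([ 7.27293100e-04, -3.51861620e+01, -3.13273752e+01, -2.75901601e-05,
        1.07830609e-02,  2.84595080e-05]), 'tool_pos': array([ 0.24535102, -0.49168108,  0.23014689]), 'tool_rot': array([ 9.73351147e-01,  2.29317062e-01, -1.43385710e-04, -1.09944366e-03]), 'ft_force': array([ 1.09895853, -0.32640386,  0.51922439]), 'wrist_torque': array([-0.00915479,  0.01580749,  0.01082985]), 'grasp_force': 0.0, 'opening': 0.08558202491582333} -0.0187
scene {'mtx': [[403.2909, 0.0, 319.4621], [0.0, 403.2909, 202.4192], [0.0, 0.0, 1.0]], 'R': [[0.4931, 0.8698, -0.0148], [0.6535, -0.3816, -0.6537], [-0.5743, 0.3127, -0.7566]], 't': [-0.2707, -0.3044, 1.4004]} [ 1.13666458 -0.31862406  0.85652041]
side {'mtx': [[468.2821, 0.0, 311.8506], [0.0, 468.2821, 189.3554], [0.0, 0.0, 1.0]], 'R': [[0.9401, -0.3403, -0.019], [-0.1748, -0.4336, -0.884], [0.2926, 0.8344, -0.4671]], 't': [-0.5147, 0.1857, 1.1837]} [ 0.17008604 -1.08226206  0.70731102]
{'mtx': array([[314.50867324,   0.        , 314.72103598],
       [  0.        , 314.50867324, 202.47757761],
       [  0.        ,   0.        ,   1.        ]]), 'hand_eye': array([[-6.28433312e-05, -9.64610489e-01, -2.63678974e-01,
         6.74694033e-02],
       [ 9.99999844e-01, -2.06732857e-04,  5.17953174e-04,
         1.04781128e-04],
       [-5.54134172e-04, -2.63678900e-01,  9.64610352e-01,
        -1.42281672e-01],
       [ 0.00000000e+00,  0.00000000e+00,  0.00000000e+00,
         1.00000000e+00]])}
```

View pics/scene0.png

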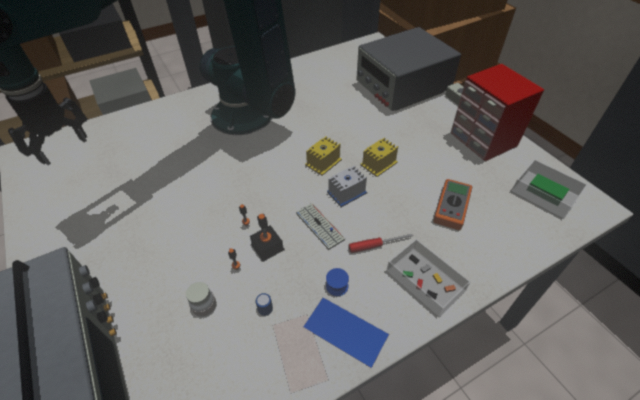

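View pics/side0.png

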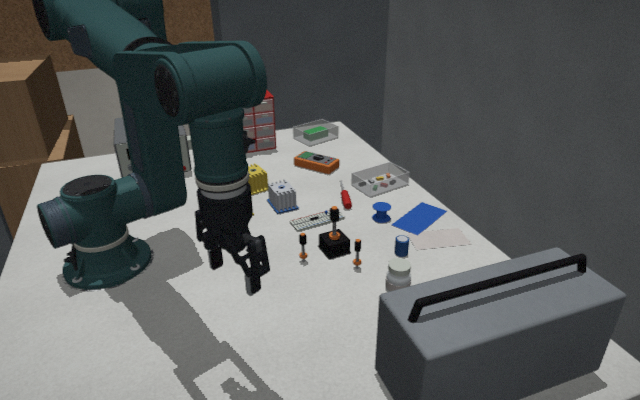

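The scene picture shows three things that could be the gauge: (264,225) in the black stand, and smaller ones at (244,214) and (234,258). I choose the largest, the one in the stand. Three blocks look alike: grey at (347,183) and yellow at (323,153) and (380,155). I choose the grey one. In the side view the gauge is at (334,225) and the block at (282,195).

Run:
```python
import cv2
a=cv2.imread("pics/scene0.png")[155:270,220:380]; cv2.imwrite("pics/c1.png",cv2.resize(a,None,fx=5,fy=5,interpolation=cv2.INTER_CUBIC))
a=cv2.imread("pics/side0.png")[165:275,240:390]; cv2.imwrite("pics/c2.png",cv2.resize(a,None,fx=5,fy=5,interpolation=cv2.INTER_CUBIC))
```

```text
(no output)
```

View pics/c1.png

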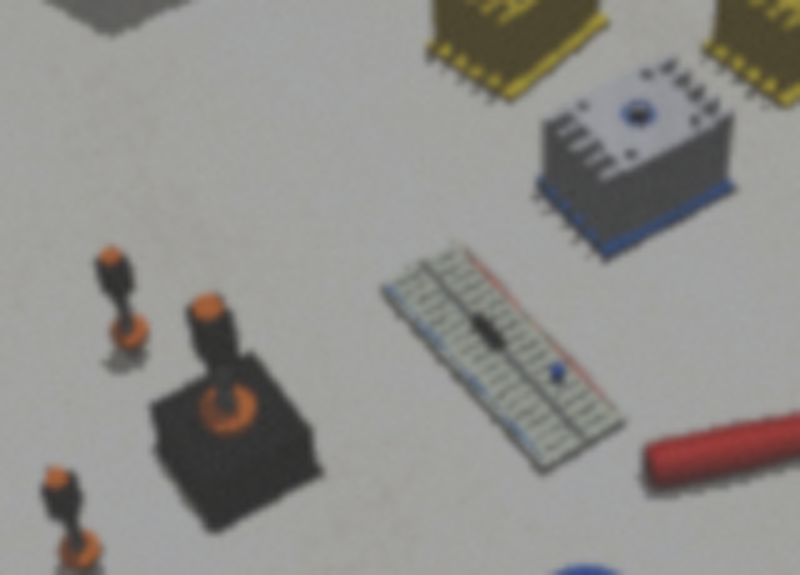

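View pics/c2.png

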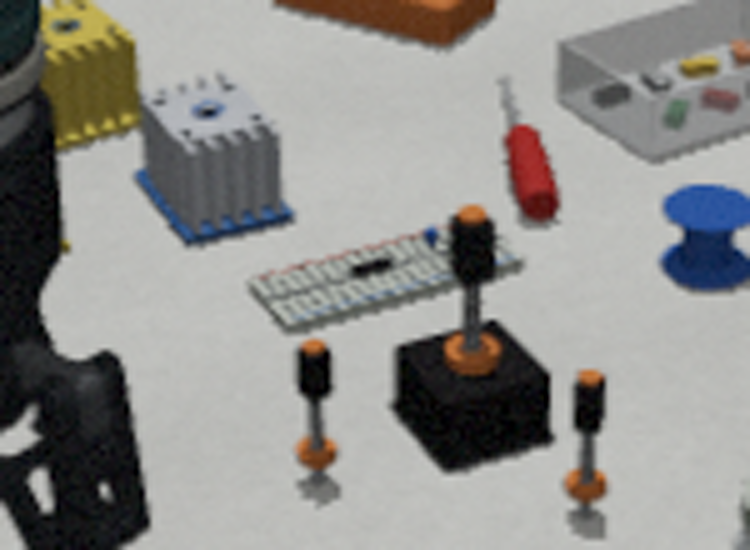

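Both crops show the chosen gauge in the black stand, clearly the largest. In full-picture pixels:

| Point | Scene | Side |
|---|---|---|
| Button top | (261.5,215.4) | (334,207.2) |
| Collar top | (265.5,236.5) | (334.2,234.3) |
| Bore mouth | (347.3,177.3) | (281.3,187) |

```bash
cat > h.py <<'E'
import numpy as np
from plant import readout, imaging, arm
from scipy.spatial.transform import Rotation as Ro
def cam(n,s=None):
    p=imaging.camera_params(n);K=np.array(p['mtx'])
    if n=='wrist':
        s=s or readout.observe();H=np.array(p['hand_eye']);T=np.eye(4);T[:3,:3]=Ro.from_quat(s['tool_rot']).as_matrix();T[:3,3]=s['tool_pos']
        M=np.linalg.inv(T@H);return K,M[:3,:3],M[:3,3]
    return K,np.array(p['R']),np.array(p['t'])
def atz(c,uv,z):
    K,R,t=c;d=R.T@np.linalg.solve(K,[*uv,1]);o=-R.T@t
    return o+d*(z-o[2])/d[2]
def proj(c,X):
    K,R,t=c;q=K@(R@np.array(X)+t);return q[:2]/q[2]
def tri(cs,uvs):
    A=[];b=[]
    for (K,R,t),uv in zip(cs,uvs):
        d=R.T@np.linalg.solve(K,[*uv,1]);d/=np.linalg.norm(d);P=np.eye(3)-np.outer(d,d);A.append(P);b.append(P@(-R.T@t))
    return np.linalg.lstsq(np.vstack(A),np.hstack(b),rcond=None)[0]
E
python3 - <<'E'
from h import *
a,b=cam('scene'),cam('side')
for n,u,v,z in(("btn",(261.5,215.4),(334,207.2),.128),("col",(265.5,236.5),(334.2,234.3),.048),("bore",(347.3,177.3),(281.3,187),.062)):
    print(n,atz(a,u,z),atz(b,v,z),tri((a,b),(u,v)))
s=readout.observe();print(Ro.from_quat(s['tool_rot']).as_matrix())
E
```

```text
btn [ 0.5503346 -0.1538431  0.128    ] [ 0.5515744  -0.15647389  0.128     ] [ 0.55142818 -0.15464216  0.12792633]
col [ 0.55256615 -0.15482263  0.048     ] [ 0.55249019 -0.15623289  0.048     ] [ 0.55264183 -0.15503434  0.04755305]
bore [0.49278234 0.12083301 0.062     ] [0.49470731 0.1187144  0.062     ] [0.49429113 0.119635   0.06250196]
[[ 8.94795783e-01  4.46475059e-01 -7.26960025e-04]
 [ 4.46475605e-01 -8.94793769e-01  1.90938668e-03]
 [ 2.02014230e-04 -2.03308107e-03 -9.99997913e-01]]
```

Call:
step_arm([
  [0.66,-0.26,0,0,85],
  [0.66,-0.26,0,0,85],
  [0.66,-0.26,0,0,85],
  [0.66,-0.26,0,0,85],
  [0.66,-0.26,0,0,85],
  [0.66,-0.26,0,0,85],
  [0.66,-0.26,0,0,85],
  [0.66,-0.26,0,0,85],
])

```text
time: 0.77
tool_pos: [0.3979, -0.3221, 0.2308]
tool_rot: [0.973, 0.229, -0.0, -0.0]
ft_force: [0.5, 0.2, -0.3]
opening: 0.0852
grasp_force: 0.0
```

Call:
step_arm([
  [0.66,-0.26,0,0,85],
  [0.66,-0.26,0,0,85],
  [0.66,-0.26,0,0,85],
  [0.66,-0.26,0,0,85],
  [0.66,-0.26,0,0,85],
  [0.66,-0.26,0,0,85],
  [0.66,-0.26,0,0,85],
  [0,0,0,0,85],
])

```text
time: 1.43
tool_pos: [0.5325, -0.1718, 0.2303]
tool_rot: [0.973, 0.232, 0.0, -0.001]
ft_force: [-1.2, -0.8, 0.2]
opening: 0.0849
grasp_force: 0.0
```

Run:
```python
from h import *
import cv2
s=readout.observe();im=imaging.snapshot('wrist')[:,:,::-1];cv2.imwrite('pics/w1.png',im)
c=cam('wrist',s);np.savez('w1.npz',pos=s['tool_pos'],rot=s['tool_rot'])
print(s['tool_pos'],s['tool_rot'],s['time'])
for X in([.551,-.155,.128],[.5525,-.155,.048],[.494,.1197,.062]):print(proj(c,X))
```

```text
[ 0.53252085 -0.17179443  0.23026485] [ 9.72714435e-01  2.32000958e-01  4.39604941e-04 -1.41054713e-03] 1.4333
[306.29739438 173.89921626]
[309.10448414 159.07312614]
[16.46156676 83.6754574 ]
```

View pics/w1.png

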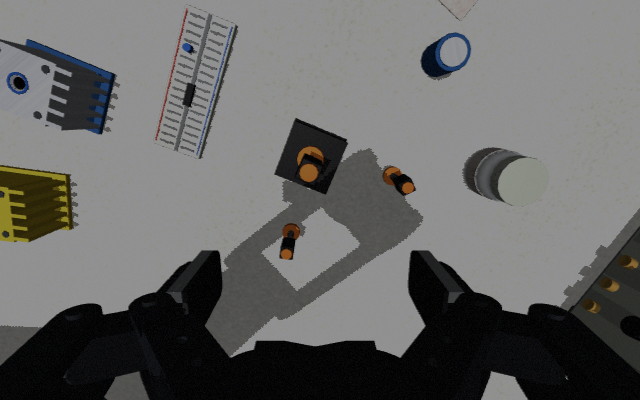

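The wrist picture shows the gauge button at about (309,172) on its stand, small look-alikes at (288,250) and (405,187), and the bore at (17,83), which agrees with the prediction. I'll enlarge the grip to read its yaw.

Run:
```python
from h import *
import cv2
a=cv2.imread('pics/w1.png')[110:205,260:360];cv2.imwrite('pics/c3.png',cv2.resize(cv2.convertScaleAbs(a,alpha=1.6,beta=10),None,fx=6,fy=6,interpolation=cv2.INTER_CUBIC))
d=np.load('w1.npz');c=cam('wrist',dict(tool_pos=d['pos'],tool_rot=d['rot']))
q=[atz(c,u,.04) for u in((298,119),(347,137),(328,194),(275,174))]
print(np.round(q,4)); e=np.diff(q,axis=0);print(np.degrees(np.arctan2(e[:,1],e[:,0])),np.linalg.norm(e,axis=1))
print('small',atz(c,(287,253),.07),atz(c,(408,187),.07),'btn',atz(c,(309,172),.128))
```

```text
[[ 0.583  -0.1269  0.04  ]
 [ 0.5897 -0.1802  0.04  ]
 [ 0.5268 -0.1906  0.04  ]
 [ 0.5208 -0.1299  0.04  ]]
[ -82.80893814 -170.54756864   95.71535088] [0.05369591 0.06373207 0.06104514]
small [ 0.45730175 -0.17728436  0.07      ] [ 0.57460495 -0.25315662  0.07      ] btn [ 0.55330965 -0.1562227   0.128     ]
```

View pics/c3.png

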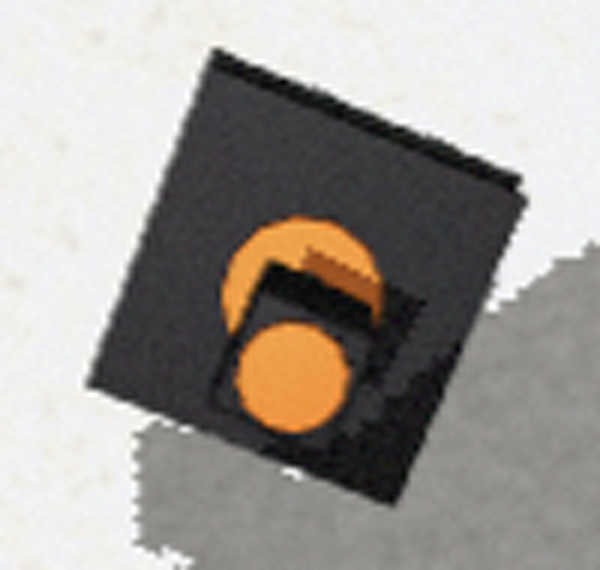

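Run:
```python
from h import *
d=np.load('w1.npz');c=cam('wrist',dict(tool_pos=d['pos'],tool_rot=d['rot']))
f=lambda p:(p[0]/6+259.6,p[1]/6+109.6)
q=[atz(c,f(u),.04) for u in((215,68),(521,190),(398,503),(90,385),(215,68))]
e=np.diff(q,axis=0);print(np.degrees(np.arctan2(e[:,1],e[:,0])),np.linalg.norm(e,axis=1),'centre',np.mean(q[:4],0))
print('btn',atz(c,f((292,377)),.128),'bore',atz(c,(17.5,83),.062))
s=readout.observe();R=Ro.from_quat(s['tool_rot']).as_matrix();yaw=np.degrees(np.arctan2(R[1,0],R[0,0]));print('yaw',yaw,'tool_delta',R.T@(np.array([.5525,-.1555,.0883])-s['tool_pos'])/.04)
```

```text
[ -84.39484975 -173.61624665   95.41939499    3.8755458 ] [0.05659396 0.05958897 0.05919742 0.05941862] centre [ 0.55321866 -0.15621292  0.04      ]
btn [ 0.55274192 -0.15586226  0.128     ] bore [0.49502895 0.1189722  0.062     ]
yaw 26.748233293165335 tool_delta [ 0.68403828 -0.1600629   3.54947663]
```

Call:
step_arm([
  [0.34,-0.08,0,0,85],
  [0.34,-0.08,0,0,85],
  [0,0,0,0.9,85],
  [0,0,0,0.9,85],
  [0,0,0,0.9,85],
  [0,0,0,0.87,85],
  [0,0,0,0,85],
  [0,0,0,0,85],
])

```text
time: 2.15
tool_pos: [0.552, -0.1581, 0.2312]
tool_rot: [0.999, 0.045, 0.0, -0.0]
ft_force: [-0.0, 0.3, 0.3]
opening: 0.0854
grasp_force: 0.0
```

```bash
cat > d.py <<'E'
from h import *
import sys
s=readout.observe();R=Ro.from_quat(s['tool_rot']).as_matrix();print(s['time'],s['tool_pos'],'yaw',np.degrees(np.arctan2(R[1,0],R[0,0])),'tilt',R[:,2],'units',R.T@(np.array([float(v) for v in sys.argv[1:4]])-s['tool_pos'])/.04,s['opening'],s['ft_force'])
E
python3 d.py .5527 -.1557 .0883
```

```text
2.15 [ 0.55195852 -0.15805971  0.23123172] yaw 5.1926368976972315 tilt [ 7.13305709e-05  7.22384999e-05 -9.99999995e-01] units [ 0.02352288 -0.05683902  3.57329859] 0.08537625864996846 [-0.03251561  0.32483029  0.28617638]
```

Call:
step_arm([
  [0.02,-0.055,0.44,0,85],
  [0,0,0.5,0,85],
  [0,0,0.5,0,85],
  [0,0,0.5,0,85],
  [0,0,0.5,0,85],
  [0,0,0.5,0,85],
  [0,0,0.4,0,85],
  [0,0,0.24,0,85],
])

```text
time: 2.82
tool_pos: [0.5512, -0.1553, 0.0856]
tool_rot: [0.999, 0.045, -0.002, -0.001]
ft_force: [-0.5, -1.0, 0.3]
opening: 0.0852
grasp_force: 0.0
```

Call:
step_arm([
  [0,0,0,0,45],
  [0,0,0,0,35],
  [0,0,0,0,28],
  [0,0,0,0,24],
  [0,0,0,0,21],
  [0,0,0,0,19],
  [0,0,0,0,17],
  [0,0,0,0,10],
])

```text
time: 3.48
tool_pos: [0.5529, -0.1558, 0.089]
tool_rot: [0.999, 0.045, 0.001, 0.0]
ft_force: [-1.0, -0.1, 2.4]
opening: 0.0174
grasp_force: 58.4
```

Call:
step_arm([
  [0,0,0,0,5],
  [0,0,0,0,5],
  [0,0,0,0,5],
  [0,0,0,0,5],
  [0,0,0,0,5],
  [0,0,0,0,5],
  [0,0,0,0,5],
  [0,0,0,0,5],
])

```text
time: 4.15
tool_pos: [0.5525, -0.1558, 0.0882]
tool_rot: [0.999, 0.044, 0.0, 0.0]
ft_force: [1.2, -0.2, 1.9]
opening: 0.0171
grasp_force: 58.4
```

Call:
step_arm([
  [0,0,-0.15,0,5],
  [0,0,-0.2,0,5],
  [0,0,-0.3,0,5],
  [0,0,-0.3,0,5],
  [0,0,-0.3,0,5],
  [0,0,-0.3,0,5],
  [0,0,-0.3,0,5],
  [0,0,-0.15,0,5],
])

```text
time: 4.82
tool_pos: [0.5531, -0.1559, 0.1712]
tool_rot: [0.999, 0.044, 0.002, 0.001]
ft_force: [0.4, -0.8, -0.2]
opening: 0.0172
grasp_force: 58.8
```

```bash
python3 d.py .4945 .1195 .168
```

```text
4.8167 [ 0.55309799 -0.15591028  0.17115005] yaw 5.099066359258378 tilt [ 0.00332751 -0.00135243 -0.99999355] units [-0.84745115 -6.9883262   0.06456414] 0.017219784881722235 [ 0.43072944 -0.76102321 -0.22458687]
```

Call:
step_arm([
  [-0.03,-0.2,0,0,5],
  [-0.06,-0.4,0,0,5],
  [-0.06,-0.5,0,0,5],
  [-0.06,-0.5,0,0,5],
  [-0.06,-0.5,0,0,5],
  [-0.06,-0.5,0,0,5],
  [-0.06,-0.5,0,0,5],
  [-0.06,-0.5,0,0,5],
])

```text
time: 5.48
tool_pos: [0.5198, -0.0114, 0.1667]
tool_rot: [0.999, 0.045, -0.001, -0.001]
ft_force: [-0.2, 0.6, -1.1]
opening: 0.0169
grasp_force: 58.8
```

Call:
step_arm([
  [-0.06,-0.5,0,0,5],
  [-0.06,-0.5,0,0,5],
  [-0.06,-0.5,0,0,5],
  [-0.06,-0.5,0,0,5],
  [-0.06,-0.5,0,0,5],
  [-0.06,-0.5,0,0,5],
  [-0.04,-0.3,0,0,5],
  [0,-0.09,0,0,5],
])

```text
time: 6.15
tool_pos: [0.4918, 0.1222, 0.1672]
tool_rot: [0.999, 0.046, -0.001, -0.0]
ft_force: [0.7, 1.5, -2.0]
opening: 0.0171
grasp_force: 58.8
```

Call:
step_arm([
  [0,0,0.1,0,5],
  [0,0,0.1,0,5],
  [0,0,0.1,0,5],
  [0,0,0.1,0,5],
  [0,0,0,0,5],
  [0,0,0,0,5],
  [0,0,0,0,5],
  [0,0,0,0,5],
])

```text
time: 6.82
tool_pos: [0.4939, 0.1196, 0.1524]
tool_rot: [0.999, 0.044, 0.0, 0.0]
ft_force: [0.7, 0.2, -1.4]
opening: 0.0175
grasp_force: 58.8
```

Run:
```python
from h import *
import cv2
out=[]
s=readout.observe();ims={n:imaging.snapshot(n)[:,:,::-1] for n in('wrist','scene','side')}
print(s['tool_pos']);R=Ro.from_quat(s['tool_rot']).as_matrix();print(R)
for n in ims:
    cv2.imwrite(f'pics/{n}2.png',ims[n])
    c=cam(n,s);u=proj(c,[.4945,.1195,.075]);o=(np.round(u)-[32,40 ]).astype(int)
    a=ims[n][max(o[1],0):o[1]+70,max(o[0],0):o[0]+64]
    k=cv2.resize(a,(260,int(260*a.shape[0]/a.shape[1])),interpolation=cv2.INTER_CUBIC);print(n,o,a.shape,260/a.shape[1],[ (proj(c,X)-np.maximum(o,0))*260/a.shape[1] for X in([.4945,.1195,.062],np.array(s['tool_pos'])+R@[0,0,.0703])])
    out.append(cv2.copyMakeBorder(k,0,300-k.shape[0],0,0,cv2.BORDER_CONSTANT) if k.shape[0]<300 else k[:300])
cv2.imwrite('pics/c4.png',np.hstack(out))
```

```text
[0.49389532 0.11956484 0.15238364]
[[ 9.96091797e-01  8.83219619e-02  6.01816094e-04]
 [ 8.83220179e-02 -9.96091972e-01 -6.69976204e-05]
 [ 5.93546819e-04  1.19889392e-04 -9.99999817e-01]]
wrist [283 172] (70, 64, 3) 4.0625 [array([129.8762793 , 140.92139158]), array([129.42872307, 175.73883489])]
scene [315 135] (70, 64, 3) 4.0625 [array([130.89955598, 174.12859177]), array([131.65018639, 152.48821967])]
side [249 143] (70, 64, 3) 4.0625 [array([130.64299759, 178.34017769]), array([128.51666104, 154.06539716])]
```

View pics/c4.png

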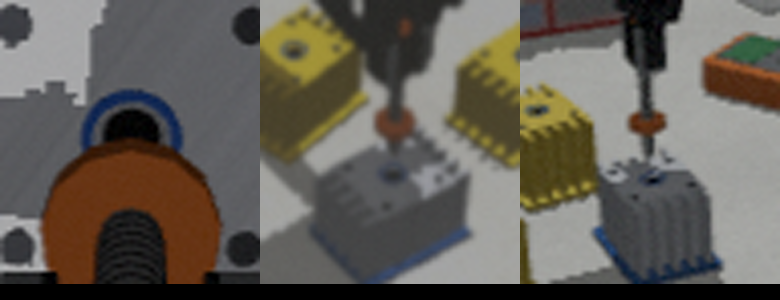

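The close view shows the ring at (132,140) and the rod laterally in line in the wrist crop. In the scene and side crops the foot is above the mouth to within about 2 mm. I'll refine this in larger crops.

Run:
```python
from h import *
import cv2
out=[];X0=[.4945,.1195,.072]
for n in('scene','side'):
    im=np.mean([imaging.snapshot(n)[:,:,::-1].astype(float) for _ in range(6)],0).astype(np.uint8)
    c=cam(n);o=(np.round(proj(c,X0))-[16,22]).astype(int);a=im[o[1]:o[1]+46,o[0]:o[0]+32]
    k=cv2.resize(cv2.convertScaleAbs(a,alpha=1.6),None,fx=12,fy=12,interpolation=cv2.INTER_CUBIC);out.append(k)
    s=readout.observe()
    f=lambda X:(proj(c,X)-o+.5)*12-.5
    print(n,o,[f(X).round(1) for X in([.4945,.1195,.062],[.4955,.1195,.062],[.4945,.1205,.062],np.array(s['tool_pos'])-[0,0,.0703])],s['tool_pos'])
cv2.imwrite('pics/c5.png',np.hstack(out))
```

```text
scene [331 153] [array([200.2, 303.8]), array([202.5, 306.6]), array([203.9, 302.3]), array([202.8, 239.4])] [0.49362551 0.11987645 0.15213767]
side [265 162] [array([199.4, 304.3]), array([203.3, 303.6]), array([198.3, 302.6]), array([191.6, 233.4])] [0.49360928 0.1198429  0.15208451]
```

View pics/c5.png

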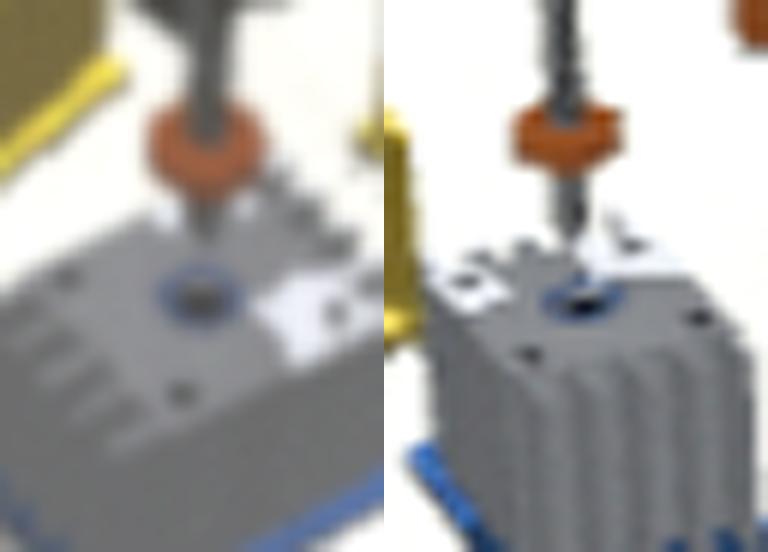

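Run:
```python
from h import *
a,b=cam('scene'),cam('side')
g=lambda p,o:((p[0]+.5)/12-.5+o[0],(p[1]+.5)/12-.5+o[1])
A=lambda p:g(p,(331,153));B=lambda p:g(p,(265,162))
for n,p,q in(('bore',(201,297),(198,300)),('collar',(207,148),(183.5,137)),('foot',(205.5,240),(187,236))):
    print(n,tri((a,b),(A(p),B(q))))
# x-pixel-only solve at known heights
for n,p,q,z in(('bore',201,198,.062),('collar',207,183.5,.1078),('foot',205.5,187,.083)):
    X=np.array([.494,.12,z])
    for _ in range(3):
        r=np.array([A((p,0))[0]-proj(a,X)[0],B((q,0))[0]-proj(b,X)[0]])
        J=np.array([[ (proj(c,X+np.eye(3)[i]*1e-4)-proj(c,X))[0]/1e-4 for i in(0,1)] for c in(a,b)])
        X[:2]+=np.linalg.solve(J,r)
    print(n,X)
s=readout.observe();print(s['tool_pos'],s['time'])
```

```text
bore [0.49412024 0.11984684 0.06333927]
collar [0.49272371 0.12024335 0.10868686]
foot [0.49284327 0.12117972 0.08047747]
bore [0.49425098 0.11988366 0.062     ]
collar [0.49301579 0.1202078  0.1078    ]
foot [0.4928464  0.12103695 0.083     ]
[0.49360928 0.1198429  0.15208451] 7.5667
```

Call:
step_arm([
  [0.028,0.004,0,0,5],
  [0,0,0.05,0,5],
  [0,0,0.1,0,5],
  [0,0,0.1,0,5],
  [0,0,0.1,0,5],
  [0,0,0.05,0,5],
  [0,0,0,0,5],
  [0,0,0,0,5],
])

```text
time: 8.23
tool_pos: [0.4946, 0.1197, 0.1358]
tool_rot: [0.999, 0.044, -0.0, 0.0]
ft_force: [-0.8, 0.2, -0.5]
opening: 0.0173
grasp_force: 58.8
```

Call:
step_arm([
  [0,0,0.01,0,5],
  [0,0,0.01,0,5],
  [0,0,0.01,0,5],
  [0,0,0.01,0,5],
  [0,0,0.01,0,5],
  [0,0,0.01,0,5],
  [0,0,0.01,0,5],
  [0,0,0.01,0,5],
])

```text
time: 8.9
tool_pos: [0.4948, 0.1198, 0.1329]
tool_rot: [0.999, 0.044, 0.0, 0.0]
ft_force: [0.1, -1.1, -1.4]
opening: 0.0175
grasp_force: 58.8
```

Call:
step_arm([
  [0,0,0.01,0,5],
  [0,0,0.01,0,5],
  [0,0,0.01,0,5],
  [0,0,0.01,0,5],
  [0,0,0.01,0,5],
  [0,0,0.01,0,5],
  [0,0,0,0,5],
  [0,0,0,0,5],
])

```text
time: 9.57
tool_pos: [0.4948, 0.1198, 0.1305]
tool_rot: [0.999, 0.044, 0.0, 0.0]
ft_force: [0.1, 0.2, -1.7]
opening: 0.0171
grasp_force: 58.8
```

Call:
step_arm([
  [0,0,0.01,0,5],
  [0,0,0.01,0,5],
  [0,0,0.01,0,5],
  [0,0,0.01,0,5],
  [0,0,0.01,0,5],
  [0,0,0.01,0,5],
  [0,0,0,0,5],
  [0,0,0,0,5],
])

```text
time: 10.23
tool_pos: [0.4948, 0.1198, 0.128]
tool_rot: [0.999, 0.044, 0.0, 0.0]
ft_force: [0.3, 0.0, -1.9]
opening: 0.0174
grasp_force: 58.7
```

Call:
step_arm([
  [0,0,0.01,0,5],
  [0,0,0.01,0,5],
  [0,0,0.01,0,5],
  [0,0,0.01,0,5],
  [0,0,0.01,0,5],
  [0,0,0.01,0,5],
  [0,0,0,0,5],
  [0,0,0,0,5],
])

```text
time: 10.9
tool_pos: [0.4948, 0.1198, 0.1256]
tool_rot: [0.999, 0.044, -0.0, 0.0]
ft_force: [0.1, 0.1, -1.3]
opening: 0.0175
grasp_force: 58.7
```

Call:
step_arm([
  [0,0,0.02,0,5],
  [0,0,0.04,0,5],
  [0,0,0.05,0,5],
  [0,0,0.05,0,5],
  [0,0,0.05,0,5],
  [0,0,0.04,0,5],
  [0,0,0.02,0,5],
  [0,0,0,0,5],
])

```text
time: 11.57
tool_pos: [0.4947, 0.1197, 0.1146]
tool_rot: [0.999, 0.044, -0.0, 0.0]
ft_force: [1.0, -0.7, -0.8]
opening: 0.0169
grasp_force: 58.7
```

Call:
step_arm([
  [0,0,0.01,0,5],
  [0,0,0.01,0,5],
  [0,0,0.01,0,5],
  [0,0,0.01,0,5],
  [0,0,0.01,0,5],
  [0,0,0.01,0,5],
  [0,0,0.01,0,5],
  [0,0,0,0,5],
])

```text
time: 12.23
tool_pos: [0.4948, 0.1198, 0.112]
tool_rot: [0.999, 0.044, 0.0, 0.0]
ft_force: [2.1, -0.7, -1.7]
opening: 0.0172
grasp_force: 58.7
```

Call:
step_arm([
  [0,0,0.01,0,5],
  [0,0,0.01,0,5],
  [0,0,0.01,0,5],
  [0,0,0.01,0,5],
  [0,0,0.01,0,5],
  [0,0,0.01,0,5],
  [0,0,0.01,0,5],
  [0,0,0,0,5],
])

```text
time: 12.9
tool_pos: [0.4948, 0.1198, 0.1097]
tool_rot: [0.999, 0.044, 0.0, 0.0]
ft_force: [-0.6, -0.6, 2.6]
opening: 0.0173
grasp_force: 59.1
```

Call:
step_arm([
  [0,0,0.01,0,5],
  [0,0,0.01,0,5],
  [0,0,0.01,0,5],
  [0,0,0.01,0,5],
  [0,0,0.01,0,5],
  [0,0,0,0,5],
  [0,0,0,0,5],
  [0,0,0,0,5],
])

```text
time: 13.57
tool_pos: [0.4948, 0.1198, 0.1072]
tool_rot: [0.999, 0.044, 0.0, 0.0]
ft_force: [-0.2, 0.5, 2.3]
opening: 0.0174
grasp_force: 59.1
```

Call:
step_arm([
  [0,0,0.01,0,5],
  [0,0,0.01,0,5],
  [0,0,0.01,0,5],
  [0,0,0.01,0,5],
  [0,0,0.01,0,5],
  [0,0,0,0,5],
  [0,0,0,0,5],
  [0,0,0,0,5],
])

```text
time: 14.23
tool_pos: [0.4948, 0.1198, 0.1052]
tool_rot: [0.999, 0.044, 0.0, 0.0]
ft_force: [1.4, 0.2, 2.8]
opening: 0.0173
grasp_force: 59.1
```

Call:
step_arm([
  [0,0,0.01,0,5],
  [0,0,0.01,0,5],
  [0,0,0.01,0,5],
  [0,0,0.01,0,5],
  [0,0,0.01,0,5],
  [0,0,0.01,0,5],
  [0,0,0,0,5],
  [0,0,0,0,5],
])

```text
time: 14.9
tool_pos: [0.4948, 0.1198, 0.1028]
tool_rot: [0.999, 0.044, 0.0, 0.0]
ft_force: [0.3, -0.5, 1.9]
opening: 0.0172
grasp_force: 59.1
```

Call:
step_arm([
  [0,0,0.01,0,5],
  [0,0,0.01,0,5],
  [0,0,0.01,0,5],
  [0,0,0.01,0,5],
  [0,0,0.01,0,5],
  [0,0,0.01,0,5],
  [0,0,0,0,5],
  [0,0,0,0,5],
])

```text
time: 15.57
tool_pos: [0.4948, 0.1198, 0.1004]
tool_rot: [0.999, 0.044, 0.0, 0.0]
ft_force: [0.3, -0.5, 1.1]
opening: 0.0171
grasp_force: 59.1
```

Call:
step_arm([
  [0,0,0.01,0,5],
  [0,0,0.01,0,5],
  [0,0,0.01,0,5],
  [0,0,0.01,0,5],
  [0,0,0.01,0,5],
  [0,0,0.01,0,5],
  [0,0,0,0,5],
  [0,0,0,0,5],
])

```text
time: 16.23
tool_pos: [0.4948, 0.1198, 0.098]
tool_rot: [0.999, 0.044, 0.0, 0.0]
ft_force: [1.0, -0.4, 1.4]
opening: 0.017
grasp_force: 59.1
```

Call:
step_arm([
  [0,0,0.01,0,5],
  [0,0,0.01,0,5],
  [0,0,0.01,0,5],
  [0,0,0.01,0,5],
  [0,0,0.01,0,5],
  [0,0,0.01,0,5],
  [0,0,0,0,5],
  [0,0,0,0,5],
])

```text
time: 16.9
tool_pos: [0.4948, 0.1198, 0.0956]
tool_rot: [0.999, 0.044, -0.0, 0.0]
ft_force: [0.1, -0.8, 1.7]
opening: 0.0172
grasp_force: 59.1
```

Call:
step_arm([
  [0,0,0.01,0,5],
  [0,0,0.01,0,5],
  [0,0,0.01,0,5],
  [0,0,0.01,0,5],
  [0,0,0.01,0,5],
  [0,0,0.01,0,5],
  [0,0,0,0,5],
  [0,0,0,0,5],
])

```text
time: 17.57
tool_pos: [0.4948, 0.1198, 0.0932]
tool_rot: [0.999, 0.044, 0.0, 0.0]
ft_force: [0.0, -0.5, 1.8]
opening: 0.0173
grasp_force: 59.1
```

Call:
step_arm([
  [0,0,0.01,0,5],
  [0,0,0.01,0,5],
  [0,0,0.01,0,5],
  [0,0,0.01,0,5],
  [0,0,0.01,0,5],
  [0,0,0.01,0,5],
  [0,0,0,0,5],
  [0,0,0,0,5],
])

```text
time: 18.23
tool_pos: [0.4948, 0.1198, 0.0909]
tool_rot: [0.999, 0.044, 0.0, 0.0]
ft_force: [0.1, -0.5, 1.9]
opening: 0.0172
grasp_force: 59.3
```

Call:
step_arm([
  [0,0,0.01,0,5],
  [0,0,0.01,0,5],
  [0,0,0.01,0,5],
  [0,0,0.01,0,5],
  [0,0,0.01,0,5],
  [0,0,0.01,0,5],
  [0,0,0,0,5],
  [0,0,0,0,5],
])

```text
time: 18.9
tool_pos: [0.495, 0.1198, 0.0897]
tool_rot: [0.999, 0.044, 0.0, 0.0]
ft_force: [-1.6, -0.3, 8.1]
opening: 0.0169
grasp_force: 59.9
```

Call:
step_arm([
  [0,0,0,0,5],
  [0,0,0,0,5],
  [0,0,0,0,5],
  [0,0,0,0,5],
  [0,0,0,0,5],
  [0,0,0,0,5],
  [0,0,0,0,5],
  [0,0,0,0,5],
])

```text
time: 19.57
tool_pos: [0.495, 0.1198, 0.0897]
tool_rot: [0.999, 0.044, 0.0, 0.0]
ft_force: [-0.9, -0.6, 7.4]
opening: 0.0173
grasp_force: 59.9
```

Call:
step_arm([
  [0,0,0,0,5],
  [0,0,0,0,5],
  [0,0,0,0,5],
  [0,0,0,0,5],
  [0,0,0,0,5],
  [0,0,0,0,5],
  [0,0,0,0,5],
  [0,0,0,0,5],
])

```text
time: 20.23
tool_pos: [0.495, 0.1198, 0.0897]
tool_rot: [0.999, 0.045, 0.0, 0.0]
ft_force: [-1.8, -0.6, 8.5]
opening: 0.0171
grasp_force: 59.9
```

Call:
step_arm([
  [0,0,0.01,0,5],
  [0,0,0.005,0,5],
  [0,0,0,0,5],
  [0,0,0,0,5],
  [0,0,0,0,5],
  [0,0,0,0,5],
  [0,0,0,0,5],
  [0,0,0,0,5],
])

```text
time: 20.9
tool_pos: [0.495, 0.1198, 0.0894]
tool_rot: [0.999, 0.044, 0.001, 0.0]
ft_force: [-1.6, -0.9, 9.2]
opening: 0.017
grasp_force: 60.0
```

Call:
step_arm([
  [0,0,0,0,5],
  [0,0,0,0,5],
  [0,0,0,0,5],
  [0,0,0,0,5],
  [0,0,0,0,5],
  [0,0,0,0,5],
  [0,0,0,0,5],
  [0,0,0,0,5],
])

```text
time: 21.57
tool_pos: [0.495, 0.1198, 0.0894]
tool_rot: [0.999, 0.045, 0.001, 0.0]
ft_force: [-1.1, -0.2, 8.9]
opening: 0.0172
grasp_force: 60.0
```

Call:
step_arm([
  [0,0,0,0,5],
  [0,0,0,0,5],
  [0,0,0,0,5],
  [0,0,0,0,5],
  [0,0,0,0,5],
  [0,0,0,0,5],
  [0,0,0,0,5],
  [0,0,0,0,5],
])

```text
time: 22.23
tool_pos: [0.495, 0.1198, 0.0894]
tool_rot: [0.999, 0.045, 0.0, 0.0]
ft_force: [-1.7, -0.4, 8.4]
opening: 0.0172
grasp_force: 60.0
```

Call:
step_arm([
  [0,0,-0.01,0,5],
  [0,0,-0.005,0,5],
  [0,0,0,0,18],
  [0,0,0,0,22],
  [0,0,0,0,30],
  [0,0,0,0,45],
  [0,0,0,0,60],
  [0,0,0,0,70],
])

```text
time: 22.9
tool_pos: [0.4944, 0.1198, 0.0879]
tool_rot: [0.999, 0.044, -0.001, 0.0]
ft_force: [-0.7, -0.8, 0.0]
opening: 0.0653
grasp_force: 0.0
```

Call:
step_arm([
  [0,0,0,0,70],
  [0,0,0,0,70],
  [0,0,0,0,70],
  [0,0,0,0,70],
  [0,0,-0.1,0,70],
  [0,0,-0.2,0,70],
  [0,0,-0.4,0,70],
  [0,0,-0.4,0,70],
])

```text
time: 23.57
tool_pos: [0.4944, 0.1197, 0.1331]
tool_rot: [0.999, 0.044, -0.0, 0.0]
ft_force: [0.5, 0.5, 0.9]
opening: 0.07
grasp_force: 0.0
```

Call:
step_arm([
  [0,0,-0.4,0,70],
  [0,0,-0.4,0,70],
  [0,0,-0.4,0,70],
  [0,0,-0.3,0,70],
  [0,0,-0.2,0,70],
  [0,0,0,0,70],
  [0,0,0,0,70],
  [0,0,0,0,70],
])

```text
time: 24.23
tool_pos: [0.4942, 0.1197, 0.1994]
tool_rot: [0.999, 0.044, -0.001, 0.0]
ft_force: [0.7, -0.2, -0.4]
opening: 0.0702
grasp_force: 0.0
```

Run:
```python
from h import *
import cv2
out=[]
for n in('scene','side'):
    im=imaging.snapshot(n)[:,:,::-1];o=(np.round(proj(cam(n),[.4945,.1195,.09]))-[33,35]).astype(int)
    out.append(cv2.resize(cv2.convertScaleAbs(im[o[1]:o[1]+70,o[0]:o[0]+66],alpha=1.5),None,fx=6,fy=6,interpolation=cv2.INTER_CUBIC))
cv2.imwrite('pics/c6.png',np.hstack(out));s=readout.observe();print(s['tool_pos'],s['ft_force'],s['time'])
```

```text
[0.49411745 0.11966567 0.19911127] [-0.41890351 -0.61015341  0.24291453] 24.3333
```

View pics/c6.png

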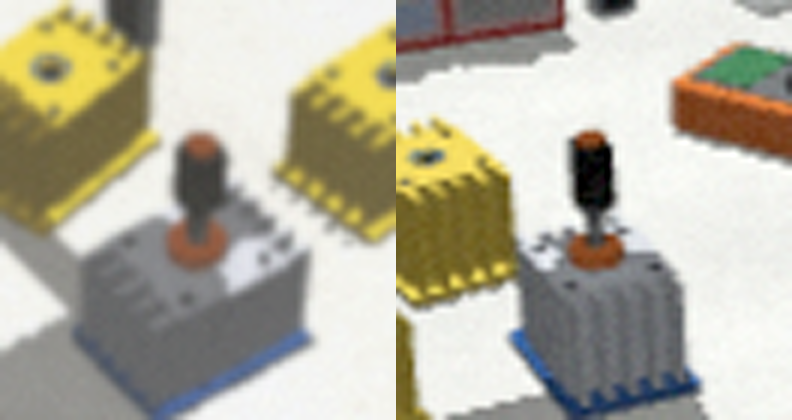

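The gauge stands upright in the pocket, scene crop (200,190), with its collar on the face at (197,243) and the gripper clear. I'm handing the job in.

```bash
python3 -c "
from plant import arm
print(arm.close_job())"
```

```text
the job is handed in; nothing more can be done
None
```

I handed the job in at about 24 s: the gauge stands released and upright in the pocket (about 43 mm deep) with its collar on the face, after pressing with an estimated 9–10 N (drag included) for about 3 s; no verdict came back.

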